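# Clamp a brick mould with the fine knob of a coaxial feed

## Robot

A 6-joint arm with a two-finger parallel gripper is mounted at the origin on the work surface. World frame = base frame: x ahead of the robot, y to its left, z up, the work surface at z = 0. Lengths are in m, angles in degrees, forces in N, time in s.
With the tool pointing down it reaches from about 0.25 to 0.725 m from the base axis. Payload 9.7 kg.
Tool frame: the origin (TCP) lies at the very end of the fingers, on their centre line; the grasp point (between the pads) lies 19 mm behind it (bot.grip_point_offset is the z of the grasp point in the tool frame, in m); z points along the fingers, x is the direction in which the jaws open and shut, and the axes are right-handed (so a half turn about z gives the same grasp; the last joint's range is limited). The gripper opens to 85 mm and grips with 20 to 120 N. Pads are 22 mm wide; open, the fingers measure 114 mm over their backs; the gripper's body (76 mm by 85 mm) begins 54 mm behind the grasp point. The pads swing forward as they close: fully open they stand 13 mm farther back than shut.
Start: joints at [-65.317, 4.979, 10.078, 95.1, 0, 90], TCP at [0.23, -0.5, 0.231] pointing down, gripper open.
Joint ranges: [-179.16, 179.16], [-48.56, 103.87], [-65.8, 70.77], [-126.05, 130.52], [-82.76, 87.17], [-180, 180]. Speed limits (degrees/s): [127.2, 127.2, 147.25, 180, 180, 180].

## Interface

Orientations are given as [roll, pitch, yaw] about the fixed x, y, z axes, in that order (R = Rz(yaw) Ry(pitch) Rx(roll)).
In Python, from workcell import get_obs, viewer, job_done, bot gives the robot as it stands.
- The arm moves only by the shell command python3 -m handwheel 'ROWS' [FORCE]. ROWS is JSON, a list of rows, each a list of 5 numbers: the closure, from 0 (fully open) to 1 (shut), then the shift along the world's x, y, z in m, then the turn about the world's z in degrees. A call has 1 to 5 rows; each row is the pose to reach, as a shift and turn from the pose measured when the call began; what a row does not reach only later rows make up. A row lasts 1/10 s, in which the tool goes at most 50 mm and 8.59 degrees, less where a joint would pass 70% of its speed; a pose out of reach is approached as far as the arm can. A call with a gripper value outside its range is refused whole. The fingers move at their own pace and stop on an object; FORCE is the grip in N (left out, the last holds). Time passes only in rows, so rows that repeat a pose let the fingers close. It gives the time, the measured TCP pose, the force and the opening at its end, in the units of the state.
- get_obs(): the state, without advancing time (a new reading comes with each control period).
- viewer.camera(name): name is "scene" or "side" or "wrist"; returns a dict with "color" (420x560x3 uint8, blue, green, red), "K" (3x3 intrinsics, pixels), "origin" and "orientation" of the camera in the world. Camera axes: x right, y down, z forward; pixel columns grow to the right and rows downward; lengths in m; the calibration is good to about 2 mm. A picture is of the moment at which its call begins. There is no depth.
- job_done(): hands the job in, once; it reports no verdict.
The state is a dict: "time": time; "q": joint angles; "qd": joint speeds; "joint_efforts": joint torques, N m; "ee_pos": TCP position; "tcp_rot": TCP orientation; "wrist_force": force on the tool from outside, world axes, zero at the start; "torque": the same for the moment, N m; "opening": finger opening in m.
Only numpy, scipy, OpenCV 4.12 (cv2) and the standard library are available. Lean on these libraries where they do the work, as an engineer would, in place of code of your own. Each camera call takes 0.05 s, during which the arm holds its last target.

## Task

Set the dark wooden mould box with the rectangular pocket flat on the bed of the bench clamp, pocket up and its length running from fence to jaw, midway across the bed, and let go. Then close the jaw with the small red inner knob alone (clockwise) until the mould is held firmly against the fence, but stop as soon as the knob has clearly stiffened: the thin-walled mould must not be crushed and the big black outer ring around the knob must stay as it is set. Leave the other things on the table alone.

Things in the scene. Friction and masses are not known exactly. Their poses are not given: they have to be found in the camera images.
- clamp: bench clamp, fixed (its place varies). Origin: underside of the iron bed, midway across; z up. Bed 150 mm (x) by 350 mm (y, -140 to +210), top 20 mm above the table. Fence at the -y end, jaw moves towards it (-y). Green feed head at the +y end: x -50 to 50, y 95 to 205, top 70 mm above the table; on it the two concentric knobs, upright axis at x = 0, y = 150 mm
- bay (a point): middle of the open bay on top of the bed, 20 mm above the table, at x = 0, y = -40 mm of the clamp, same axes. Fence (wood, 100 mm wide, 20 thick) and steel jaw (80 mm wide) stand to 52 mm above the table. Jaw face at +60 mm in y from here at the start; fence face at -60 mm, give or take 6 mm (set by hand, not measured), so the bay is 114 to 126 mm long
- mould: dark brown wooden mould box with one rectangular pocket open at the top, loose, about 0.25 kg (varies); 60 mm (its x) by 100 mm (its y) by 38 mm high, side walls 10 mm, end walls 12 mm, pocket floor 14 mm up. Origin: centre of its underside, z up. Either end may face the fence
- jaw: steel jaw of the clamp with an orange pad on a stiff rubber backing as its face, 80 mm wide, 30 mm tall. Origin: lower edge of the front face of the unloaded pad, midway across the bed. The pad yields about 1 mm for 8 N, up to 5 mm, while the jaw goes on
- fine_knob (a joint): red round inner knob. Value 0 at the start, grows clockwise seen from above (range -0.5 to 3.2 rad), advances the jaw 12 mm per rad. Turning it free takes about 0.19 N m; each newton on the pad adds 0.012 N m (held still, friction hides part of it: watch for the rise). It takes 1.1 to 2.2 rad from the start until the mould touches fence and jaw. Loads above 16 N push it back when let go
- knob_top (a point): centre of the top face of the red inner knob, 127.5 mm above the table. The knob is 30 mm in diameter and 30 mm tall (97.5 to 127.5 mm above the table); 4 mm free gap between it and the ring below
- ring_mark (a point): white mark on the top face of the big black outer ring (it sets the fence through a shaft under the bed), 34 mm from the common axis. The ring, 76 mm diameter, from 71.5 to 93.5 mm above the table, must not be turned: it is held by friction alone and a clamping load of about 28 N on the fence also drives it round
- round_mould: pale wooden block 75 x 110 x 32 mm with one round pocket, loose; bystander, origin centre of underside
- brick: orange fired brick, 60 x 115 x 40 mm, loose; bystander, origin centre of underside
- tiles: two stacked fired tiles, 100 x 100 x 24 mm together; bystander, origin centre of underside
- mallet: wooden mallet lying at the far side; bystander
- brush: brush lying at the far left; bystander
- bowl: white bowl, 110 mm wide, 50 mm tall; bystander, origin centre of underside
- jar: amber jar with steel lid, 70 mm wide, 90 mm tall; bystander, origin centre of underside
Things that resemble listed ones, but are neither listed nor needed, are in the scene too. Of the things that look like the mould, take the one that is farthest to the robot's left at the start.

How it is judged:
By the outcome, as a careful person would: the job done as asked, in the order asked, and still so for the second after the job is handed in, with the robot touching nothing.
It also fails if it takes over 72 s, if anything falls off the work surface, if the arm or the gripper's body presses on something with over 40 N, if the wrist force passes 120 N, or if a joint passes its speed limit or range.

## Working session

There is one attempt and no reset: what is moved stays moved. The work goes in short steps, Python scripts to look and compute and a shell command to move; the robot and the scene stay as the last step left them, time stands still between calls to the robot, and variables do not carry over. Pictures are saved under pics/ and viewed, and the job is handed in when it is done.

```bash
ls; mkdir -p pics; python3 - <<'E'
from workcell import get_obs, viewer, bot
import cv2
print(get_obs()); print(bot.grip_point_offset)
for n in("scene","side","wrist"):
    c=viewer.camera(n); cv2.imwrite(f"pics/{n}0.png",c["color"]); print(n,c["K"],c["origin"],c["orientation"])
E
```

```text
pics
{'time': 0.0, 'q': array([-6.53175354e+01,  5.01067686e+00,  1.00329010e+01,  9.50998113e+01,
        7.36289144e-05,  8.99995186e+01]), 'qd': array([ 0.00447354, -0.06385351,  0.03470283, -0.06586138, -0.03923123,
       -0.02078214]), 'joint_efforts': array([-4.02603895e-03, -5.20380700e+01,  4.64813805e+01,  1.58782478e-02,
       -8.11869518e-05,  1.99789940e-05]), 'ee_pos': array([ 0.22957354, -0.49953044,  0.23057323]), 'tcp_rot': array([-1.79999926e+02,  7.75872419e-02, -6.53170540e+01]), 'wrist_force': array([ 1.03365469, -0.38952628,  0.52608318]), 'torque': array([0.00147939, 0.00292614, 0.05788839]), 'opening': 0.08553748765560652}
-0.0187
scene [[528.3123185    0.         276.1550906 ]
 [  0.         528.3123185  215.13937856]
 [  0.           0.           1.        ]] [1.55808281 0.44586601 1.30991642] [-137.19972501    0.40831301  115.00104971]
side [[496.55794065   0.         276.95251855]
 [  0.         496.55794065 212.16623231]
 [  0.           0.           1.        ]] [ 0.36912292 -1.20003267  1.069813  ] [-129.20962159    1.27757569  -10.32121344]
wrist [[301.75009924   0.         279.29694235]
 [  0.         301.75009924 209.67105776]
 [  0.           0.           1.        ]] [ 0.29298814 -0.47005296  0.37388667] [ 1.64188370e+02  2.19352210e-02 -6.54128309e+01]
```

View pics/scene0.png

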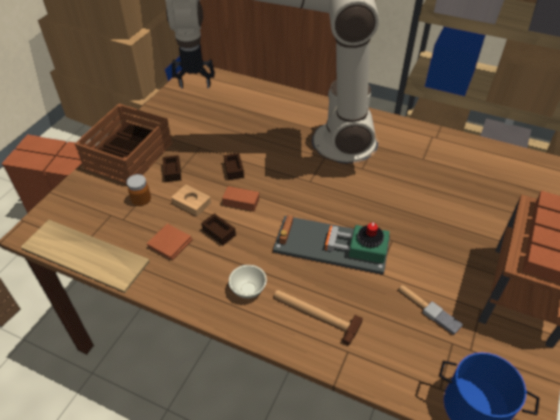

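View pics/side0.png

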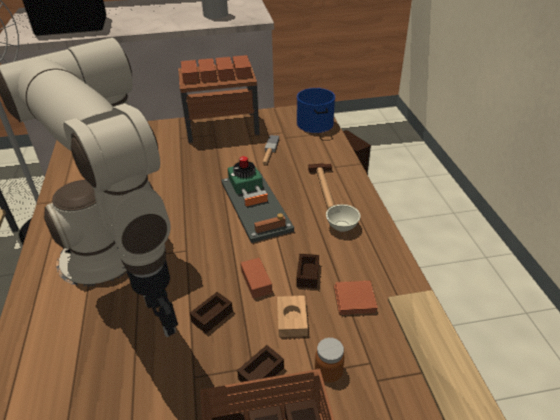

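View pics/wrist0.png

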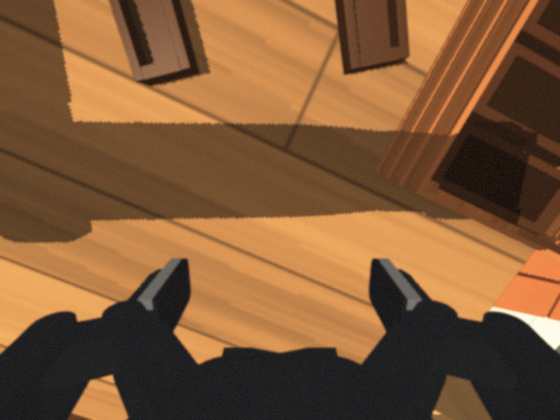

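The scene view shows three dark boxes, at about (171,168), (233,166) and (218,230). The clamp is at (335,245), with its knob at (372,230). I'll enlarge these areas.

```bash
cat > h.py <<'E'
import numpy as np, cv2
from scipy.spatial.transform import Rotation as R
from workcell import get_obs, viewer, bot
def ray(c,u,v):
    d=np.linalg.inv(c["K"])@[u,v,1]; return R.from_euler('xyz',c["orientation"],degrees=True).as_matrix()@d
def pt(c,u,v,z):
    d=ray(c,u,v); o=np.array(c["origin"]); return o+d*(z-o[2])/d[2]
def proj(c,p):
    M=R.from_euler('xyz',c["orientation"],degrees=True).as_matrix()
    q=c["K"]@(M.T@(np.array(p)-c["origin"])); return q[:2]/q[2]
def crop(c,name,u0,v0,w,h,s):
    cv2.imwrite(name,cv2.resize(c["color"][v0:v0+h,u0:u0+w],None,fx=s,fy=s,interpolation=cv2.INTER_CUBIC))
E
python3 - <<'E'
from h import *
c=viewer.camera("scene"); s=viewer.camera("side")
for u,v in((171,168),(233,166),(218,230),(335,245)): print(pt(c,u,v,.03))
crop(c,"pics/c1.png",190,200,210,80,3.8) if 0 else crop(c,"pics/c1.png",260,210,140,70,5)
crop(c,"pics/c2.png",190,205,60,45,12)
crop(s,"pics/s1.png",210,145,90,100,6)
crop(s,"pics/s2.png",280,240,60,60,10)
E
```

```text
[ 0.43575548 -0.50608377  0.03      ]
[ 0.3332673  -0.30756606  0.03      ]
[ 0.62493172 -0.20607337  0.03      ]
[0.52649799 0.15826572 0.03      ]
```

View pics/c1.png

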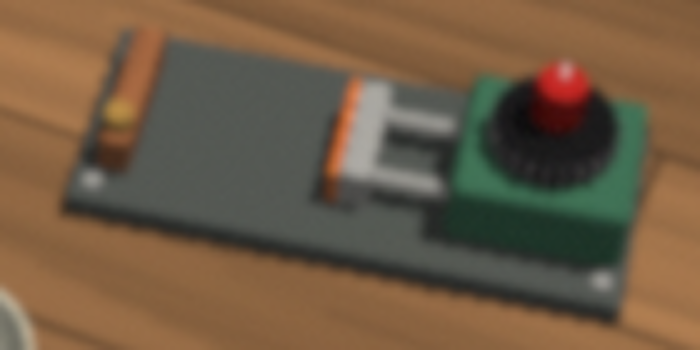

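View pics/c2.png

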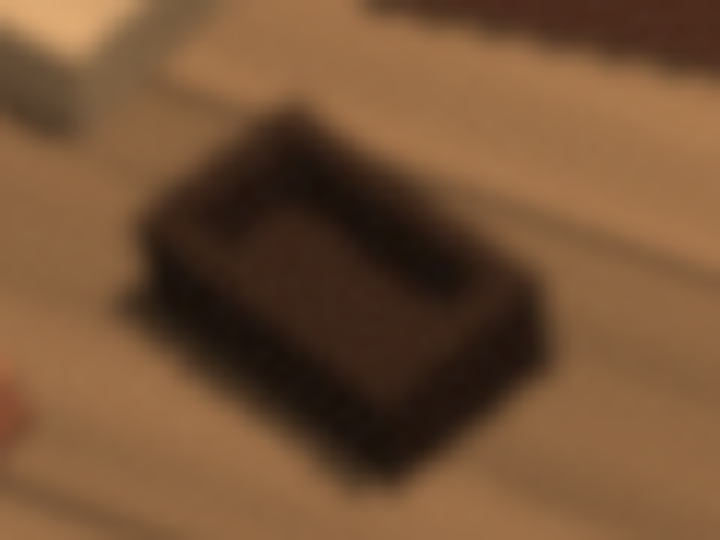

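View pics/s1.png

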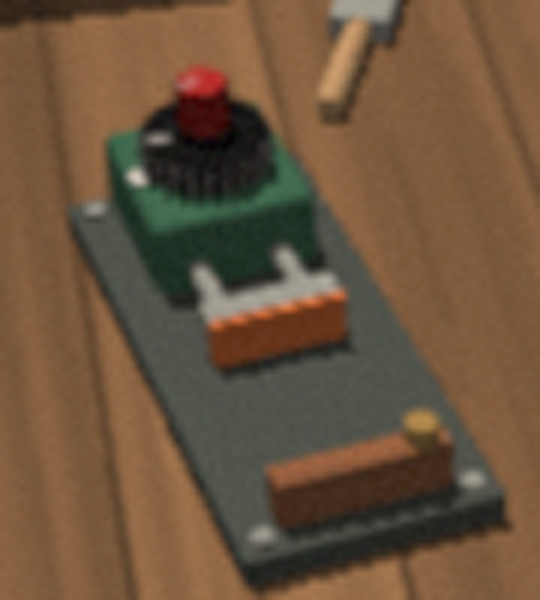

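View pics/s2.png

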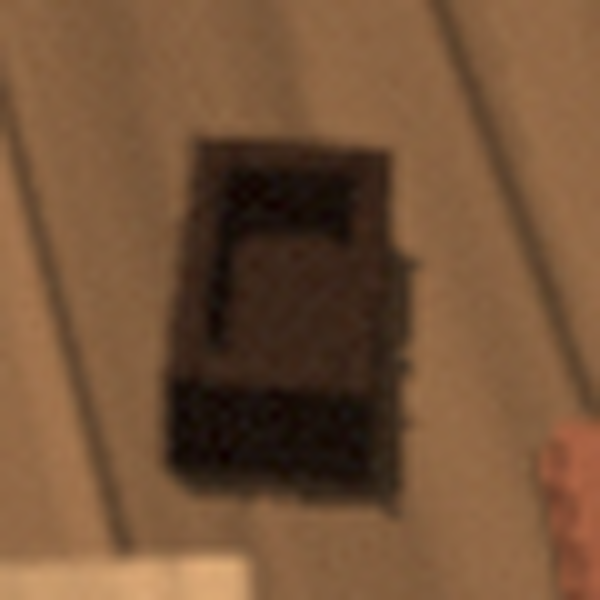

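```bash
cat > fit.py <<'E'
from h import *
from scipy.optimize import least_squares
def fit(obs,x0,cams):
    # obs: (cam, local xyz, pixel)
    def res(p):
        r=[]
        for n,l,px in obs:
            w=R.from_euler('z',p[2]).apply(l)+[p[0],p[1],0]
            r+=list(proj(cams[n],w)-px)
        return r
    s=least_squares(res,x0,loss='soft_l1'); 
    print(s.x[:2],np.degrees(s.x[2])); print(np.round(np.reshape(res(s.x),(-1,2)),1).tolist()); return s.x
E
python3 - <<'E'
from fit import *
c={n:viewer.camera(n) for n in("scene","side")}
C=lambda u,v:np.array([260+u/5,210+v/5]); S=lambda u,v:np.array([210+u/6,145+v/6])
obs=[("scene",[.075,-.14,.02],C(65,203)),("scene",[-.075,-.14,.02],C(128,30)),("scene",[.075,.21,.02],C(618,298)),
("scene",[0,.15,.1275],C(563,82)),("scene",[.05,.205,.07],C(628,222)),("scene",[.05,.095,.07],C(450,195)),("scene",[-.05,.205,.07],C(648,103)),
("side",[-.075,.21,.02],S(72,208)),("side",[-.075,-.14,.02],S(250,563)),("side",[.075,-.14,.02],S(500,490)),("side",[0,.15,.1275],S(203,80)),
("side",[-.05,.095,.07],S(150,232)),("side",[.05,.095,.07],S(315,195)),("side",[-.05,.205,.07],S(108,142))]
print("clamp");p=fit(obs,[.53,.16,0],c)
Q=R.from_euler('z',p[2])
for n,l in(("bay",[0,-.04,.02]),("knob",[0,.15,.1275])): print(n,Q.apply(l)+[p[0],p[1],0])
for uv in ((268,465),(452,433),(270,490),(450,460)): # fence top front? 
    pass
# mould
C=lambda u,v:np.array([190+u/12,205+v/12]); S=lambda u,v:np.array([280+u/10,240+v/10])
h=.038
obs=[("scene",[-.03,.05,h],C(295,105)),("scene",[.03,.05,h],C(548,283)),("scene",[.03,-.05,h],C(392,400)),("scene",[-.03,-.05,h],C(142,228)),
]
# candidates
print("mould 4 pts scene -> world"); W=[pt(c["scene"],*o[2],h) for o in obs]; print(np.round(W,4)); 
W2=[pt(c["side"],*S(*q),h) for q in((198,140),(388,150),(372,385),(168,385))]; print(np.round(W2,4))
for w in(W,W2):
    w=np.array(w); print(w.mean(0),[np.linalg.norm(w[i]-w[(i+1)%4]) for i in range(4)],[np.degrees(np.arctan2(*(w[(i+1)%4]-w[i])[1::-1])) for i in range(4)])
E
```

```text
clamp
[0.5206516  0.10853316] 10.557599476873055
[[-0.8, -0.5], [-1.9, 0.0], [0.7, 2.5], [-0.5, 0.5], [0.4, 0.8], [-0.6, -0.8], [0.0, 0.1], [-1.6, -0.6], [-0.8, -0.1], [1.6, 0.2], [-0.8, -0.1], [0.2, -0.1], [0.1, -0.4], [-1.8, -1.7]]
bay [0.52798056 0.06921031 0.02      ]
knob [0.49316802 0.25599384 0.1275    ]
mould 4 pts scene -> world
[[ 0.5733 -0.2471  0.038 ]
 [ 0.6018 -0.1534  0.038 ]
 [ 0.6552 -0.1715  0.038 ]
 [ 0.63   -0.2622  0.038 ]]
[[ 0.6044 -0.1591  0.038 ]
 [ 0.6586 -0.1746  0.038 ]
 [ 0.6312 -0.2657  0.038 ]
 [ 0.5749 -0.2542  0.038 ]]
[ 0.61507614 -0.20855128  0.038     ] [np.float64(0.09797934498065324), np.float64(0.056338624727558545), np.float64(0.09421100370090105), np.float64(0.058755427253365876)] [np.float64(73.05082002274537), np.float64(-18.701083852437076), np.float64(-105.48551909325336), np.float64(165.07636147803333)]
[ 0.61729928 -0.21341783  0.038     ] [np.float64(0.05639759123290701), np.float64(0.09510622294373423), np.float64(0.05745114916562309), np.float64(0.09957444011618741)] [np.float64(-15.965321352328369), np.float64(-106.76310422492968), np.float64(168.48011569518184), np.float64(72.76584265720031)]
```

The target mould is the one with the largest y. It sits at about (0.616, -0.211) with yaw about -16°. The clamp is at (0.521, 0.109) with yaw 10.6°. I'll move over the mould and check with the wrist camera.

```bash
python3 -m handwheel '[[0,0.03,0.03,0,8],[0,0.07,0.06,0,16],[0,0.11,0.09,0,24],[0,0.15,0.12,0,32],[0,0.19,0.15,0,40]]' 40; python3 -m handwheel '[[0,0.04,0.03,0,5],[0,0.08,0.05,0,9],[0,0.12,0.08,0,9],[0,0.16,0.11,0,9],[0,0.19,0.13,0,9]]'; python3 - <<'E'
from h import *
o=get_obs(); print(o["ee_pos"],o["tcp_rot"],o["q"])
c=viewer.camera("wrist"); crop(c,"pics/w1.png",0,0,560,420,1.4)
E
```

```text
time: 0.85
ee_pos: [0.421, -0.3483, 0.2313]
tcp_rot: [180.0, -0.0, -25.0]
wrist_force: [1.0, -1.2, 0.1]
opening: 0.0855
time: 1.35
ee_pos: [0.6129, -0.2159, 0.2309]
tcp_rot: [-180.0, -0.0, -15.9]
wrist_force: [0.3, -1.5, 0.2]
opening: 0.0858
[ 0.61292965 -0.21592513  0.23089704] [-1.79992682e+02 -9.46816563e-04 -1.59160229e+01] [-1.94097588e+01  1.95163967e+01  2.70979538e+01  9.75810579e+01
  7.36171784e-03  8.65062641e+01]
```

View pics/w1.png

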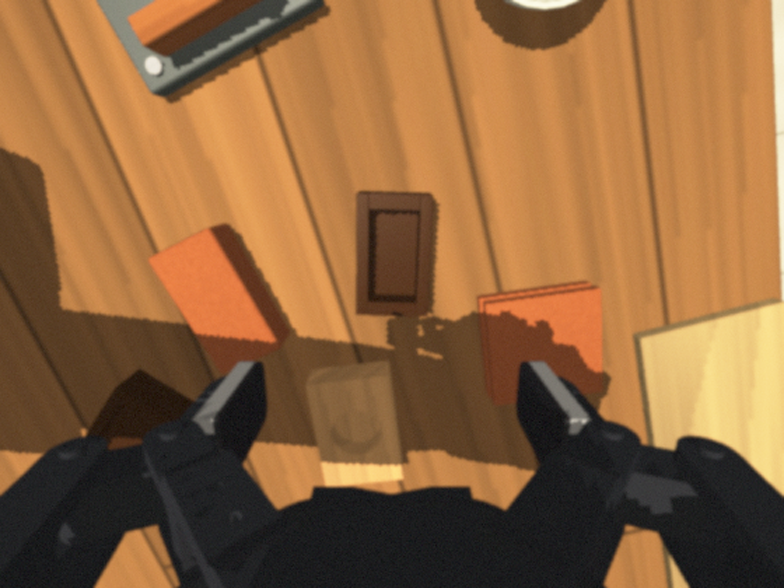

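```bash
python3 - <<'E'
from h import *
c=viewer.camera("wrist"); crop(c,"pics/w2.png",245,130,80,105,7)
E
```

```text
(no output)
```

View pics/w2.png

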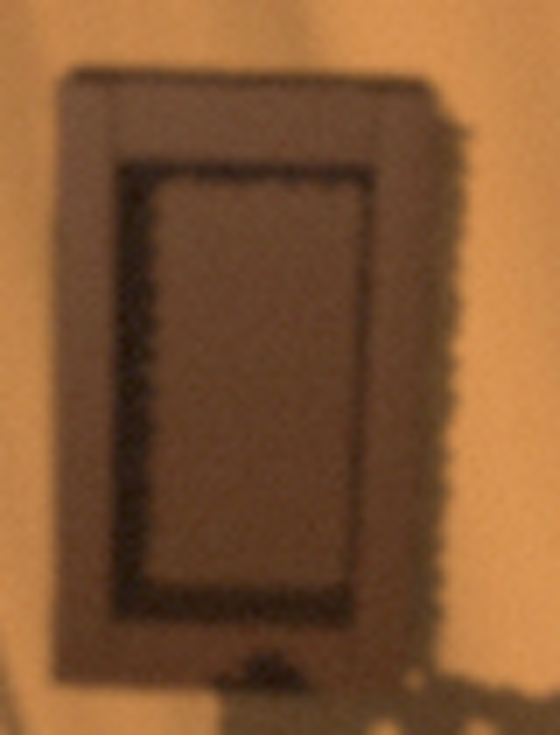

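```bash
python3 - <<'E'
from fit import *
c={"w":viewer.camera("wrist")}
P=lambda u,v:np.array([245+u/7,130+v/7]);h=.038
obs=[("w",[-.03,.05,h],P(62,83)),("w",[.03,.05,h],P(435,83)),("w",[.03,-.05,h],P(414,690)),("w",[-.03,-.05,h],P(57,683)),
("w",[-.02,.038,h],P(120,162)),("w",[.02,.038,h],P(375,162)),("w",[.02,-.038,h],P(355,620)),("w",[-.02,-.038,h],P(115,618))]
p=fit(obs,[.616,-.211,-.28],c); o=get_obs(); print(p[:2]-o["ee_pos"][:2],o["ee_pos"][2],o["tcp_rot"][2],c["w"]["origin"],c["w"]["orientation"])
E
```

```text
[ 0.61477657 -0.21334391] -16.97579018030814
[[-1.2, -1.0], [0.9, 0.1], [0.0, 0.5], [-0.1, 0.5], [-0.2, -0.9], [-0.1, -0.1], [0.3, 0.6], [0.2, 0.2]]
[0.00249921 0.00330461] 0.23001589896055907 -15.829585936300015 [ 0.63316179 -0.1478503   0.37280408] [ 1.64170418e+02  3.44603290e-04 -1.58570272e+01]
```

```bash
python3 -m handwheel '[[0,0.002,0.003,-0.04,-1],[0,0.002,0.003,-0.09,-1],[0,0.002,0.003,-0.14,-1],[0,0.002,0.003,-0.18,-1],[0,0.002,0.003,-0.2,-1]]' 40; python3 -m handwheel '[[0,0,0,-0.01,0],[0,0,0,-0.019,0],[0.5,0,0,-0.019,0],[0.8,0,0,-0.019,0],[0.8,0,0,-0.019,0]]' 40;python3 -m handwheel '[[0.8,0,0,0,0],[0.8,0,0,0,0],[0.8,0,0,0,0]]'; python3 - <<'E'
from h import *
o=get_obs(); print(o["ee_pos"],o["tcp_rot"])
c=viewer.camera("wrist"); crop(c,"pics/w3.png",0,0,560,420,1.4)
E
```

```text
time: 2.0
ee_pos: [0.6112, -0.214, 0.0259]
tcp_rot: [180.0, 0.4, -16.9]
wrist_force: [-0.2, 0.4, 0.8]
opening: 0.0858
time: 2.5
ee_pos: [0.6122, -0.2144, 0.0087]
tcp_rot: [180.0, 0.2, -16.9]
wrist_force: [-0.3, -0.8, 3.5]
opening: 0.0594
time: 2.8
ee_pos: [0.6122, -0.2144, 0.0087]
tcp_rot: [180.0, 0.2, -16.9]
wrist_force: [-0.0, 0.3, 0.2]
opening: 0.0594
[ 0.61216128 -0.21436715  0.00870463] [179.98356669   0.2264944  -16.89999819]
```

View pics/w3.png

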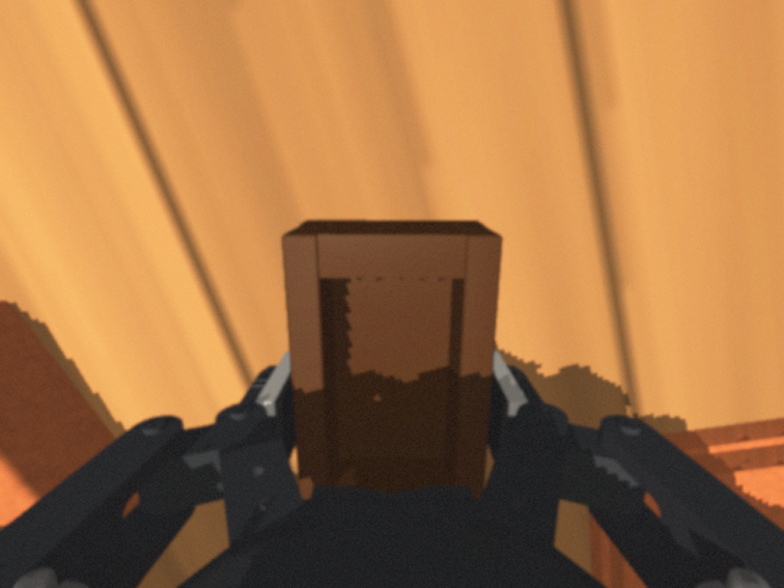

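Grip is good: opening 59 mm, with the box seen between the pads at about (390,350). Next I'll lift and view the clamp from a stand-off.

```bash
python3 -m handwheel '[[0.8,0,0,0.03,0],[0.8,0,0,0.07,0],[0.8,0,0,0.11,0],[0.8,0,0,0.15,0],[0.8,-0.01,0.03,0.17,3]]'; python3 -m handwheel '[[0.8,-0.01,0.03,0.01,8],[0.8,-0.02,0.06,0.02,16],[0.8,-0.04,0.09,0.02,24],[0.8,-0.06,0.12,0.02,24.5],[0.8,-0.06,0.13,0.02,24.5]]';python3 -m handwheel '[[0.8,0,0,0,0],[0.8,0,0,0,0]]'; python3 - <<'E'
from h import *
o=get_obs(); print(o["ee_pos"],o["tcp_rot"])
c=viewer.camera("wrist"); crop(c,"pics/w4.png",0,0,560,420,1.4)
E
```

```text
time: 3.35
ee_pos: [0.6033, -0.1865, 0.182]
tcp_rot: [179.9, -0.0, -14.0]
wrist_force: [-0.5, 1.2, -3.3]
opening: 0.059
time: 3.85
ee_pos: [0.5414, -0.0543, 0.2026]
tcp_rot: [180.0, -0.0, 10.6]
wrist_force: [1.3, 0.0, -2.4]
opening: 0.0594
time: 4.05
ee_pos: [0.5416, -0.0544, 0.2027]
tcp_rot: [179.9, -0.0, 10.6]
wrist_force: [-0.3, -0.5, -3.4]
opening: 0.0595
[ 0.54160979 -0.05444579  0.20265612] [ 1.79943599e+02 -2.23415538e-02  1.06010136e+01]
```

View pics/w4.png

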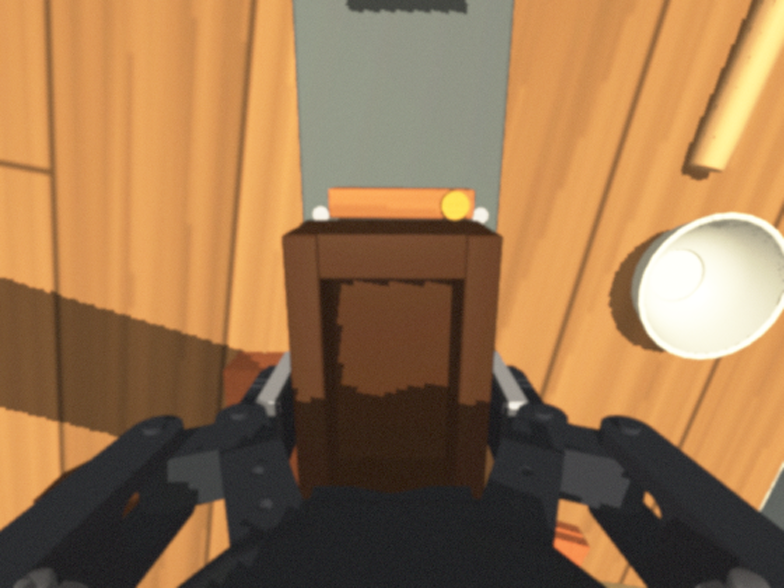

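```bash
python3 - <<'E'
from h import *
c=viewer.camera("wrist"); crop(c,"pics/w5.png",200,0,180,170,4.2)
E
```

```text
(no output)
```

View pics/w5.png

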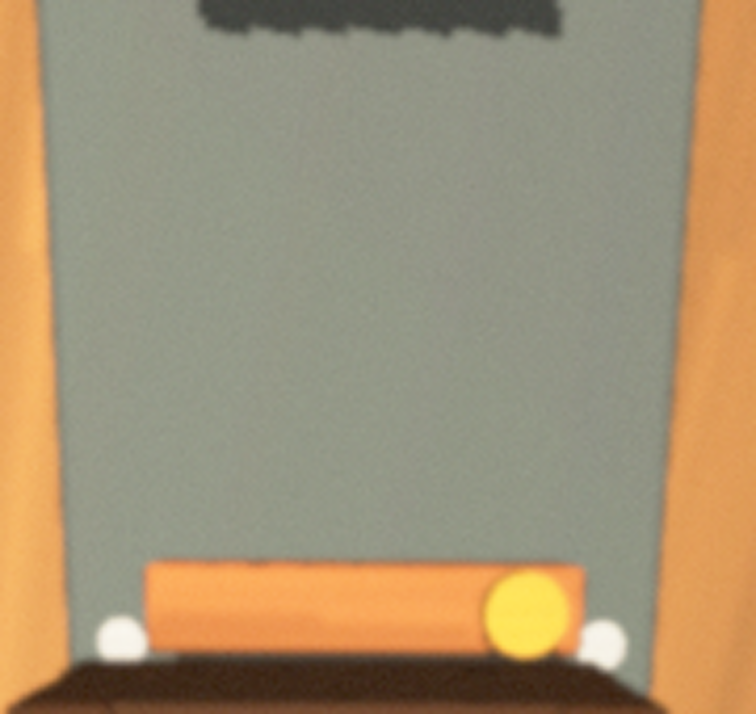

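```bash
python3 - <<'E'
from h import *
c=viewer.camera("wrist")
P=lambda u,v,z:pt(c,200+u/4.2,v/4.2,z)[:2]
l0,l1,r0,r1=P(40,0,.02),P(72,655,.02),P(702,0,.02),P(655,655,.02)
for a,b in((l1,l0),(r1,r0)): print("edge yaw",np.degrees(np.arctan2(*(b-a)[::-1]))-90)
print("widths",np.linalg.norm(l0-r0),np.linalg.norm(l1-r1))
f=[P(147,562,.052),P(583,565,.052)]; print("fence",f,np.linalg.norm(f[1]-f[0]),np.degrees(np.arctan2(*(f[1]-f[0])[::-1])))
p=np.array([.52065,.10853]); th=np.radians(10.56); Q=np.array([[np.cos(th),np.sin(th)],[-np.sin(th),np.cos(th)]])
for n,w in(("l0",l0),("l1",l1),("r0",r0),("r1",r1),("f0",f[0]),("f1",f[1]),("jaw shadow",P(380,28,.02)),("screwL",P(121,638,.02)),("screwR",P(603,643,.02)),("cam",c["origin"][:2])): print(n,Q@(w-p))
E
```

```text
edge yaw 10.025087191095466
edge yaw 10.284708253404986
widths 0.14754761842157235 0.14820193857059116
fence [array([ 0.49030677, -0.00286691]), array([0.58682175, 0.0142465 ])] 0.09802045532198862 10.054809495347238
l0 [-0.07345183  0.01658305]
l1 [-0.07480036 -0.12785639]
r0 [0.07409556 0.0163266 ]
r1 [ 0.07340122 -0.12818444]
f0 [-0.05024449 -0.10394939]
f1 [ 0.04777216 -0.10481365]
jaw shadow [0.00235387 0.01100752]
screwL [-0.06214507 -0.123624  ]
screwR [ 0.0600067  -0.12514301]
cam [-0.00873718 -0.09462573]
```

```bash
python3 -m handwheel '[[0.8,-0.005,0.045,0,0],[0.8,-0.01,0.09,0,-0.3],[0.8,-0.013,0.12,-0.03,-0.3],[0.8,-0.013,0.12,-0.06,-0.3],[0.8,-0.013,0.12,-0.09,-0.3]]'; python3 - <<'E'
from h import *
o=get_obs(); print(o["ee_pos"],o["tcp_rot"])
c=viewer.camera("wrist"); crop(c,"pics/w6.png",0,0,560,420,1.4)
c=viewer.camera("side"); crop(c,"pics/s6.png",210,120,100,120,5)
c=viewer.camera("scene"); crop(c,"pics/c6.png",250,170,150,110,5)
E
```

```text
time: 4.7
ee_pos: [0.5291, 0.0652, 0.111]
tcp_rot: [179.9, 0.0, 10.3]
wrist_force: [0.9, 0.1, -3.6]
opening: 0.0595
[0.52906056 0.06522756 0.11103746] [1.79947244e+02 1.75087844e-04 1.02711978e+01]
```

View pics/w6.png

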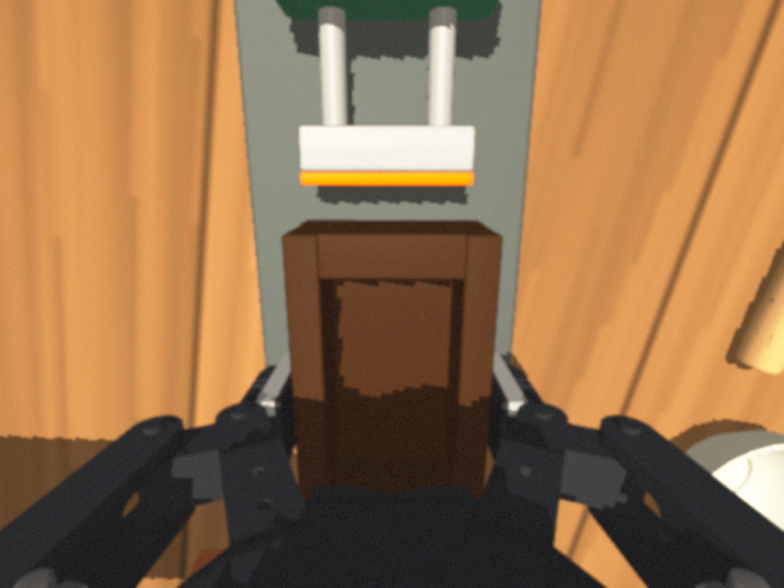

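View pics/c6.png

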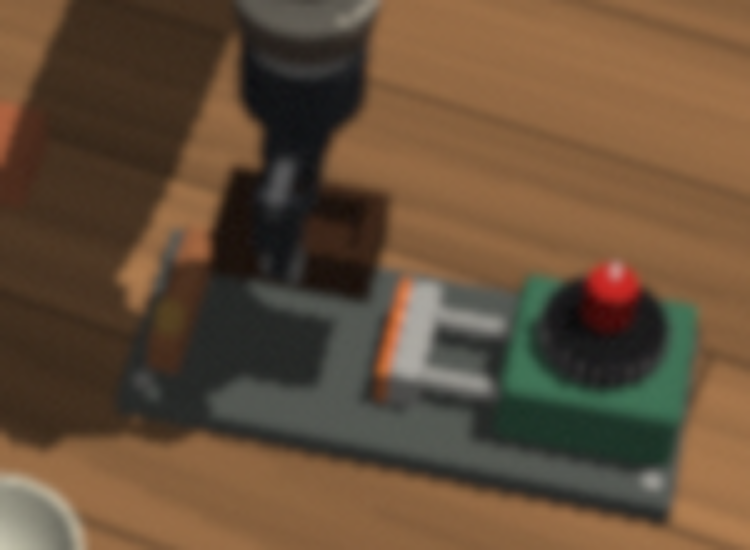

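```bash
python3 - <<'E'
from h import *
c=viewer.camera("wrist")
P=lambda u,v,z:pt(c,u/1.4,v/1.4,z)[:2]
p=np.array([.52065,.10853]); th=np.radians(10.3); Q=np.array([[np.cos(th),np.sin(th)],[-np.sin(th),np.cos(th)]])
z=.111-.0087+.038
for n,w in(("jawL",P(300,186,.05)),("jawR",P(474,186,.05)),("mL",P(284,236,z)),("mR",P(501,236,z)),("bl0",P(236,10,.02)),("bl1",P(266,350,.02)),("br0",P(540,10,.02)),("br1",P(511,350,.02)),("head L",P(290,20,.07)),("head R",P(492,20,.07)),("tcp",get_obs()["ee_pos"][:2])): print(n,np.round(Q@(w-p),4))
E
```

```text
jawL [-0.0429  0.0194]
jawR [0.0385 0.0191]
mL [-0.0289  0.0089]
mR [0.0295 0.0087]
bl0 [-0.0751  0.1012]
bl1 [-0.0757 -0.0766]
br0 [0.0718 0.1005]
br1 [ 0.071  -0.0769]
head L [-0.0386  0.0815]
head R [0.0385 0.0811]
tcp [ 0.0001 -0.045 ]
```

```bash
python3 -m handwheel '[[0.8,-0.0015,0,-0.03,0],[0.8,-0.0015,0,-0.05,0],[0.8,-0.0015,0,-0.065,0],[0.8,-0.0015,0,-0.075,0],[0.8,-0.0015,0,-0.078,0]]'; python3 -m handwheel '[[0.8,0,0,-0.001,0],[0.8,0,0,-0.002,0],[0.8,0,0,-0.003,0]]'
```

```text
time: 5.4
ee_pos: [0.5275, 0.0641, 0.0346]
tcp_rot: [180.0, 0.1, 10.1]
wrist_force: [-0.4, 0.1, -3.0]
opening: 0.0594
time: 5.7
ee_pos: [0.5281, 0.0641, 0.0324]
tcp_rot: [179.9, -0.0, 10.1]
wrist_force: [-0.7, 0.9, -3.2]
opening: 0.0598
```

```bash
python3 -m handwheel '[[0.8,-0.0005,0.001,-0.001,0],[0.8,-0.0005,0.001,-0.002,0],[0.8,-0.0005,0.001,-0.0025,0]]'; python3 -m handwheel '[[0.8,0,0,-0.0005,0],[0.8,0,0,-0.001,0],[0.8,0,0,-0.001,0]]'
```

```text
time: 6.0
ee_pos: [0.5276, 0.0652, 0.0299]
tcp_rot: [180.0, -0.0, 10.2]
wrist_force: [0.2, -0.1, -3.5]
opening: 0.0595
time: 6.3
ee_pos: [0.5276, 0.0652, 0.0289]
tcp_rot: [180.0, -0.0, 10.2]
wrist_force: [-0.1, 0.9, -3.1]
opening: 0.0595
```

```bash
python3 -m handwheel '[[0.8,0,0,-0.0005,0],[0.8,0,0,-0.001,0],[0.8,0,0,-0.001,0]]'; python3 - <<'E'
from h import *
c=viewer.camera("wrist"); crop(c,"pics/w7.png",0,0,560,420,1.4)
print(get_obs()["wrist_force"])
E
```

```text
time: 6.6
ee_pos: [0.5276, 0.0652, 0.0288]
tcp_rot: [180.0, -0.0, 10.2]
wrist_force: [-3.8, -0.4, 6.5]
opening: 0.0593
[-2.34641893 -0.03815442  6.41886602]
```

View pics/w7.png

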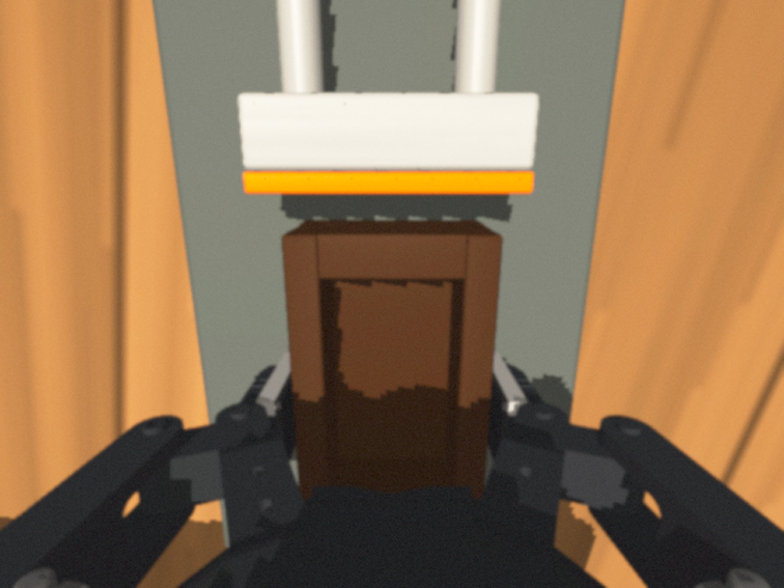

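The mould touches down at z=0.0288 (vertical force +6.5 N). It is centred on the jaw to about 1 mm and square to it. I'll release and go up for a view of the knob.

```bash
python3 -m handwheel '[[0.3,0,0,0.001,0],[0,0,0,0.001,0],[0,0,0,0.001,0],[0,0,0,0.02,0],[0,0,0,0.06,0]]'; python3 -m handwheel '[[0,0,0,0.04,0],[0,0,0,0.08,0],[0,0,0.0,0.12,0],[0,-0.01,0.04,0.15,0],[0,-0.015,0.085,0.17,0]]';python3 -m handwheel '[[0,0,0,0,0],[0,0,0,0,0]]'; python3 - <<'E'
from h import *
print(get_obs()["ee_pos"],get_obs()["q"])
c=viewer.camera("wrist"); crop(c,"pics/w8.png",0,0,560,420,1.4)
c=viewer.camera("scene"); crop(c,"pics/c8.png",250,200,150,80,5)
E
```

```text
time: 7.15
ee_pos: [0.5258, 0.065, 0.0865]
tcp_rot: [180.0, 0.3, 10.1]
wrist_force: [0.5, 0.1, -0.0]
opening: 0.0855
time: 7.65
ee_pos: [0.5111, 0.1495, 0.2592]
tcp_rot: [180.0, 0.1, 10.0]
wrist_force: [1.2, 0.1, 0.5]
opening: 0.085
time: 7.85
ee_pos: [0.5113, 0.1504, 0.2599]
tcp_rot: [180.0, -0.0, 10.1]
wrist_force: [0.6, -0.4, -0.2]
opening: 0.0856
[0.51133837 0.15036654 0.25986184] [ 1.64004796e+01  3.34917365e+00  1.15550908e+01  9.81911704e+01
 -2.56850972e-02  9.63122777e+01]
```

View pics/w8.png

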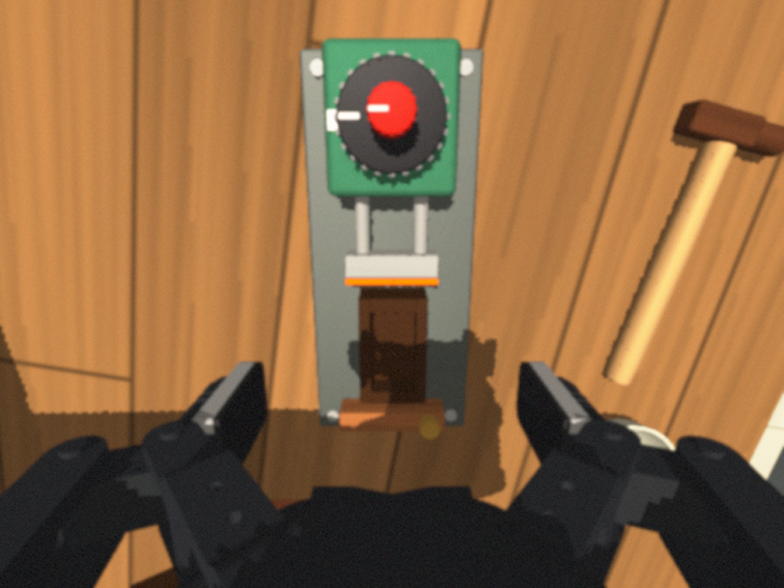

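View pics/c8.png

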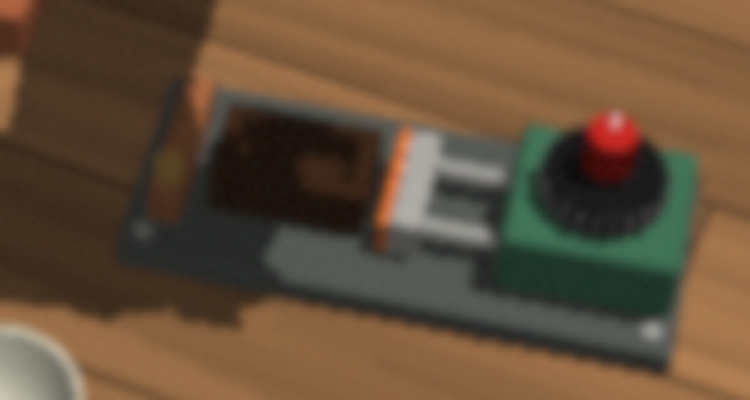

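```bash
python3 - <<'E'
from h import *
c=viewer.camera("wrist"); crop(c,"pics/w9.png",225,20,110,125,5.6)
E
```

```text
(no output)
```

View pics/w9.png

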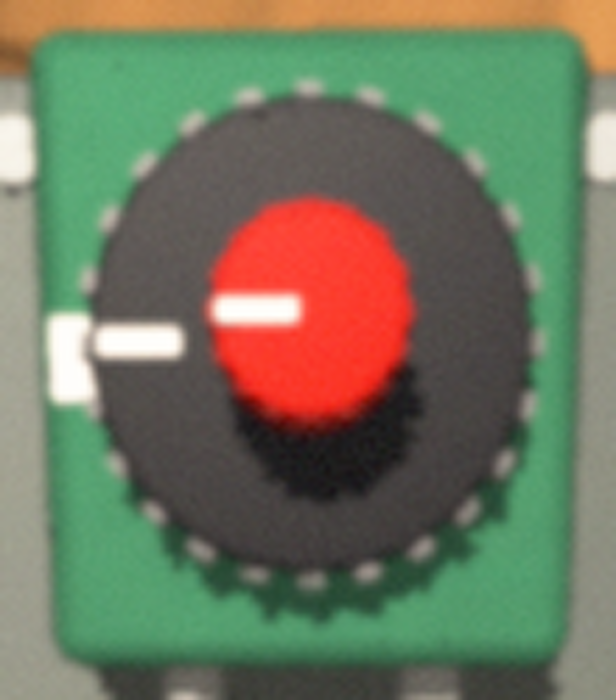

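```bash
python3 - <<'E'
from h import *
c=viewer.camera("wrist"); P=lambda u,v,z:pt(c,225+u/5.6,20+v/5.6,z)[:2]
print(P(312,309,.1275),P(314,333,.0935),P(412,309,.1275)-P(212,309,.1275),get_obs()["ee_pos"],c["origin"])
m=P(185,341,.0935);k=P(314,333,.0935);print(np.degrees(np.arctan2(*(m-k)[::-1])))
E
```

```text
[0.49395907 0.25629885] [0.49420883 0.25745143] [0.02948278 0.00510015] [0.51105738 0.1485169  0.25833182] [0.49980451 0.21780424 0.40152466]
-166.89810060673125
```

```bash
python3 -m handwheel '[[0,-0.005,0.035,0,8.5],[0,-0.01,0.07,0,17],[0,-0.017,0.107,0,25],[0,-0.017,0.107,-0.02,33.5],[0,-0.017,0.107,-0.04,42]]' 60; python3 -m handwheel '[[0,0,0,0,8.5],[0,0,0,0,17],[0,0,0,0,25],[0,0,0,0,33.5],[0,0,0,0,42]]';python3 -m handwheel '[[0,0,0,0,8],[0,0,0,0,16],[0,0,0,0,16]]'; python3 - <<'E'
from h import *
for i in range(5):
    c=viewer.camera("wrist"); print(get_obs()["ee_pos"],get_obs()["tcp_rot"])
print(get_obs()["q"])
crop(c,"pics/w10.png",0,0,560,420,1.4)
E
```

```text
time: 8.55
ee_pos: [0.4942, 0.2557, 0.2173]
tcp_rot: [180.0, 0.2, 52.3]
wrist_force: [0.6, -0.3, -0.7]
opening: 0.0853
time: 9.05
ee_pos: [0.4943, 0.2545, 0.2166]
tcp_rot: [-180.0, 0.2, 94.5]
wrist_force: [0.2, 0.4, 0.4]
opening: 0.0854
time: 9.35
ee_pos: [0.4945, 0.2535, 0.2158]
tcp_rot: [-179.9, 0.2, 110.6]
wrist_force: [-0.7, 0.1, -0.5]
opening: 0.0852
[0.49446367 0.25369896 0.2159661 ] [-179.92288648    0.20278597  110.29336969]
[0.49446046 0.25385727 0.21609091] [-179.93602037    0.20130028  110.24011913]
[0.49443272 0.25403348 0.21620626] [-179.94554       0.19646448  110.26909677]
[0.49440369 0.25415205 0.2163042 ] [-179.95307128    0.19731419  110.31834909]
[0.49439999 0.25429075 0.21636133] [-179.95940117    0.19573204  110.36669964]
[27.31575011  5.57229254  9.05451921 93.54620854 -0.18938222  6.94922556]
```

View pics/w10.png

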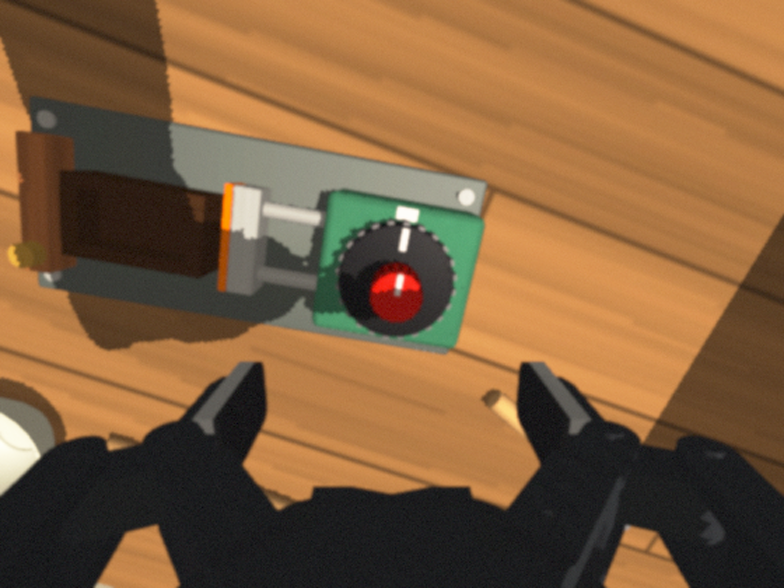

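```bash
python3 - <<'E'
from h import *
c=viewer.camera("wrist"); crop(c,"pics/w11.png",220,130,120,125,5.6)
P=lambda u,v,z:pt(c,u/1.4,v/1.4,z)[:2]
print(P(398,291,.1275),P(397,278,.0935),get_obs()["ee_pos"])
E
```

```text
[0.48917856 0.25656901] [0.48992898 0.25658433] [0.49437528 0.25437249 0.21643783]
```

View pics/w11.png

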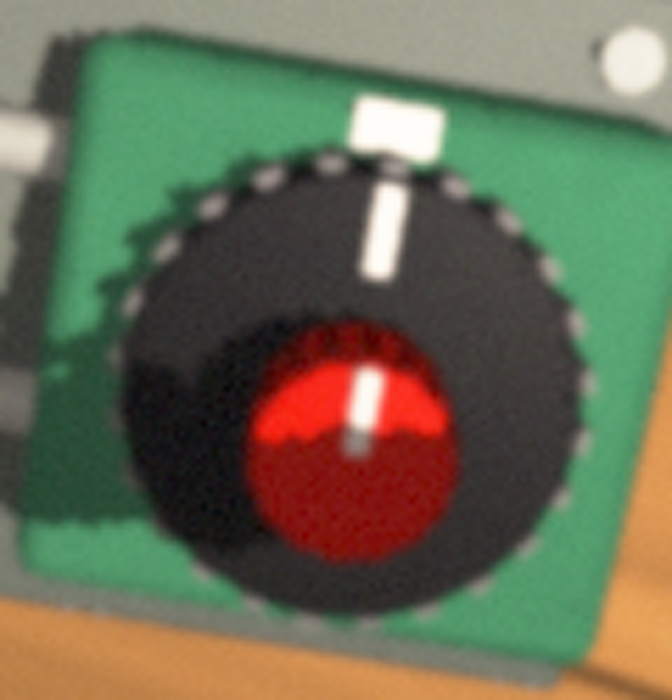

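```bash
python3 - <<'E'
from h import *
c=viewer.camera("wrist")
print(pt(c,283,212.1,.1275),pt(c,283.8,199.8,.0935),get_obs()["ee_pos"],c["origin"],c["orientation"])
E
```

```text
[0.49284597 0.25695012 0.1275    ] [0.49093557 0.25728981 0.0935    ] [0.49436308 0.25447742 0.2164631 ] [0.42964918 0.23141261 0.35970966] [164.1084387    0.23729146 110.31533354]
```

```bash
python3 -m handwheel '[[0,-0.001,0.002,-0.03,0],[0,-0.001,0.002,-0.06,0],[0,-0.001,0.002,-0.085,0],[0,-0.001,0.002,-0.1,0],[0,-0.001,0.002,-0.1,0]]'; python3 - <<'E'
from h import *
c=viewer.camera("wrist"); crop(c,"pics/w12.png",0,0,560,420,1.4);print(get_obs()["ee_pos"])
E
```

```text
time: 10.2
ee_pos: [0.4925, 0.256, 0.1146]
tcp_rot: [-179.8, 0.2, 110.4]
wrist_force: [0.4, -0.6, 0.4]
opening: 0.0854
[0.49308565 0.25634742 0.11631249]
```

View pics/w12.png

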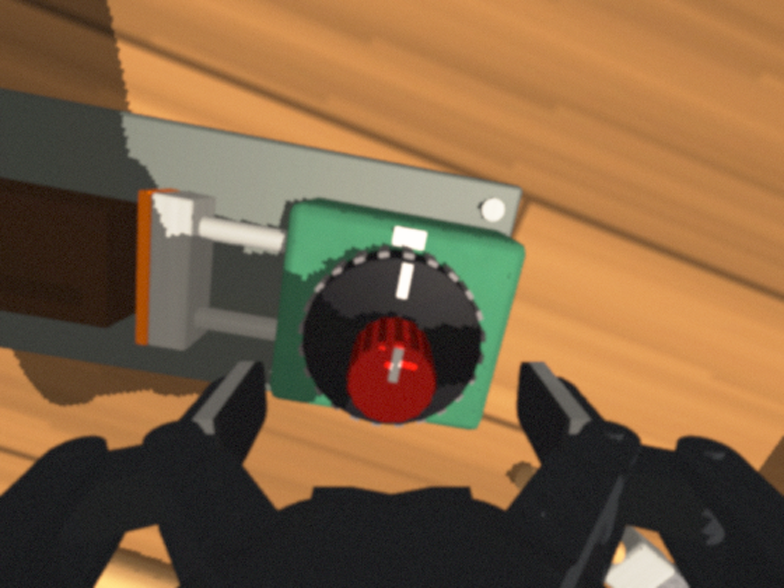

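```bash
python3 - <<'E'
from h import *
c=viewer.camera("wrist");print(pt(c,391/1.4,381/1.4,.1275),get_obs()["ee_pos"])
E
python3 -m handwheel '[[0,0.0003,0,-0.006,0],[0,0.0003,0,-0.012,0],[0,0.0003,0,-0.012,0]]'; python3 -m handwheel '[[0.3,0,0,0,0],[0.6,0,0,0,0],[1,0,0,0,0],[1,0,0,0,0],[1,0,0,0,0]]' 50;python3 -m handwheel '[[1,0,0,0,0],[1,0,0,0,0],[1,0,0,0,0]]';python3 - <<'E'
from h import *
c=viewer.camera("wrist"); crop(c,"pics/w13.png",0,0,560,420,1.4);o=get_obs();print(o["ee_pos"],o["wrist_force"],o["torque"],o["tcp_rot"])
E
```

```text
[0.49327035 0.25681008 0.1275    ] [0.49361982 0.25660732 0.11739079]
time: 10.6
ee_pos: [0.4938, 0.2566, 0.105]
tcp_rot: [-180.0, 0.2, 110.4]
wrist_force: [0.4, -0.9, 0.0]
opening: 0.0853
time: 11.1
ee_pos: [0.4939, 0.2565, 0.1054]
tcp_rot: [180.0, 0.2, 110.4]
wrist_force: [-1.8, -1.2, 3.1]
opening: 0.0286
time: 11.4
ee_pos: [0.4939, 0.2565, 0.1054]
tcp_rot: [180.0, 0.2, 110.4]
wrist_force: [-0.3, -1.4, 2.3]
opening: 0.0283
[0.49392791 0.2564889  0.1053946 ] [-0.37182422 -0.78645719  1.91092277] [-0.07427818  0.07915763 -0.00964079] [179.98343524   0.20072602 110.42106196]
```

View pics/w13.png

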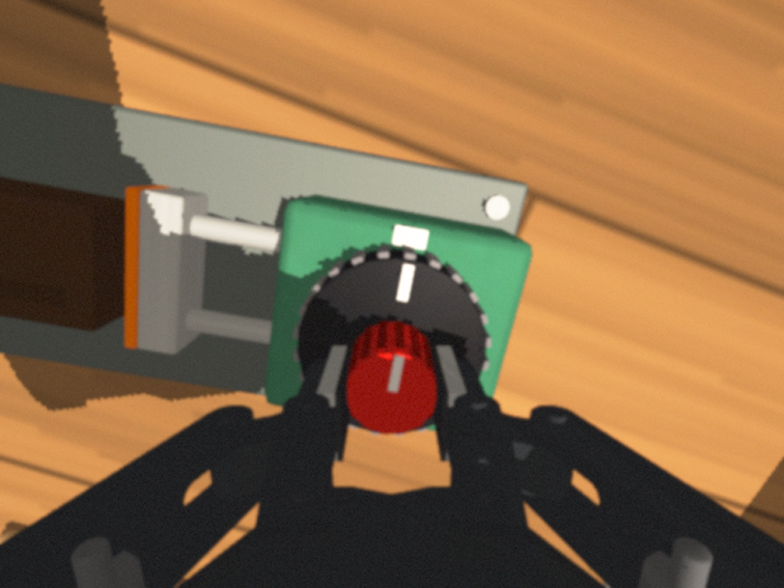

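The knob is gripped well: opening 28.3 mm, ring untouched. Now I'll start turning clockwise and record the free-running torque.

```bash
cat > t.py <<'E'
from h import *
import sys
o=get_obs();print("yaw",round(o["tcp_rot"][2],2),"T",np.round(o["torque"],3),"F",np.round(o["wrist_force"],1),"p",np.round(o["ee_pos"],4),"op",round(o["opening"],4))
E
python3 -m handwheel '[[1,0,0,0,-5],[1,0,0,0,-10]]'; python3 t.py; python3 -m handwheel '[[1,0,0,0,-5],[1,0,0,0,-10],[1,0,0,0,-10]]'; python3 t.py;python3 - <<'E'
from h import *
c=viewer.camera("wrist"); crop(c,"pics/w14.png",0,0,560,420,1.4)
E
```

```text
time: 11.65
ee_pos: [0.4939, 0.2563, 0.1054]
tcp_rot: [180.0, 0.2, 100.2]
wrist_force: [0.1, -2.6, 1.6]
opening: 0.0282
yaw 100.23 T [-0.386 -0.056  0.166] F [ 0.1 -2.6  1.6] p [0.4939 0.2563 0.1054] op 0.0282
time: 11.95
ee_pos: [0.494, 0.256, 0.1054]
tcp_rot: [180.0, 0.3, 90.1]
wrist_force: [-0.2, -2.5, 1.6]
opening: 0.0282
yaw 90.14 T [-0.401  0.091 -0.199] F [-0.2 -2.5  1.6] p [0.494  0.256  0.1054] op 0.0282
```

View pics/w14.png

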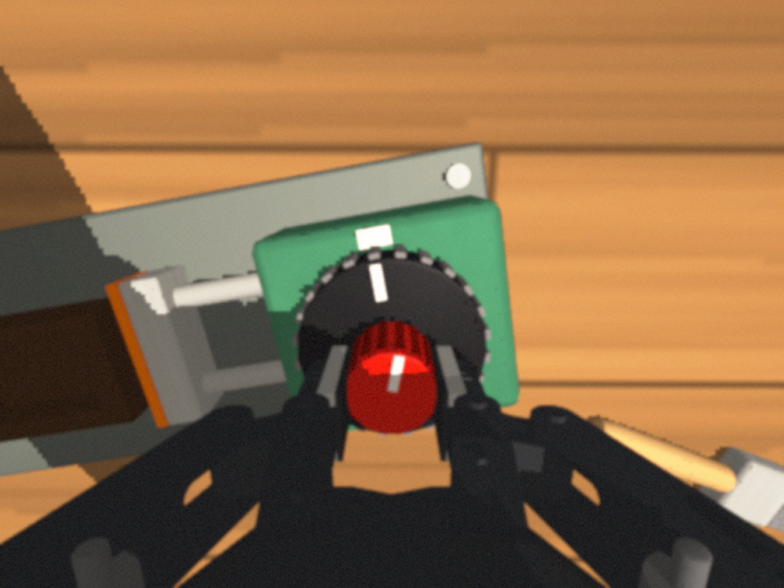

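```bash
for i in 1; do python3 -m handwheel '[[1,0,0,0,-5],[1,0,0,0,-10],[1,0,0,0,-15],[1,0,0,0,-20]]'>/dev/null; python3 t.py; python3 -m handwheel '[[1,0,0,0,-5],[1,0,0,0,-10],[1,0,0,0,-15],[1,0,0,0,-20]]'>/dev/null; python3 t.py; python3 -m handwheel '[[1,0,0,0,0],[1,0,0,0,0]]' >/dev/null; python3 t.py; python3 -m handwheel '[[1,0,0,0,-3],[1,0,0,0,-6]]' >/dev/null; python3 t.py;  done
```

```text
yaw 70.27 T [-0.872  0.21   0.235] F [-1.3 -3.8  2.6] p [0.4939 0.2556 0.1053] op 0.0282
yaw 50.24 T [-0.747  0.298  0.261] F [-2.  -4.3  3.4] p [0.4937 0.2552 0.1054] op 0.0284
yaw 50.44 T [-0.356  0.079 -0.143] F [-1.2 -1.8  2.5] p [0.4936 0.2551 0.1054] op 0.0282
yaw 44.55 T [-0.485  0.217  0.163] F [-2.4 -2.5  1.6] p [0.4935 0.255  0.1054] op 0.0284
```

```bash
python3 -m handwheel '[[1,0,0,0,-3],[1,0,0,0,-6],[1,0,0,0,-9]]'>/dev/null; python3 t.py;python3 -m handwheel '[[1,0,0,0,-3],[1,0,0,0,-6],[1,0,0,0,-9]]'>/dev/null; python3 t.py;  python3 - <<'E'
from h import *
c=viewer.camera("wrist"); crop(c,"pics/w15.png",0,0,560,420,1.4)
c=viewer.camera("scene"); crop(c,"pics/c15.png",250,170,150,110,5)
E
```

```text
yaw 35.64 T [-0.513  0.273  0.242] F [-2.2 -2.5  2.1] p [0.4934 0.2549 0.1053] op 0.0285
yaw 26.73 T [-0.481  0.341  0.18 ] F [-2.3 -2.8  2.5] p [0.4932 0.2548 0.1054] op 0.0285
```

View pics/w15.png

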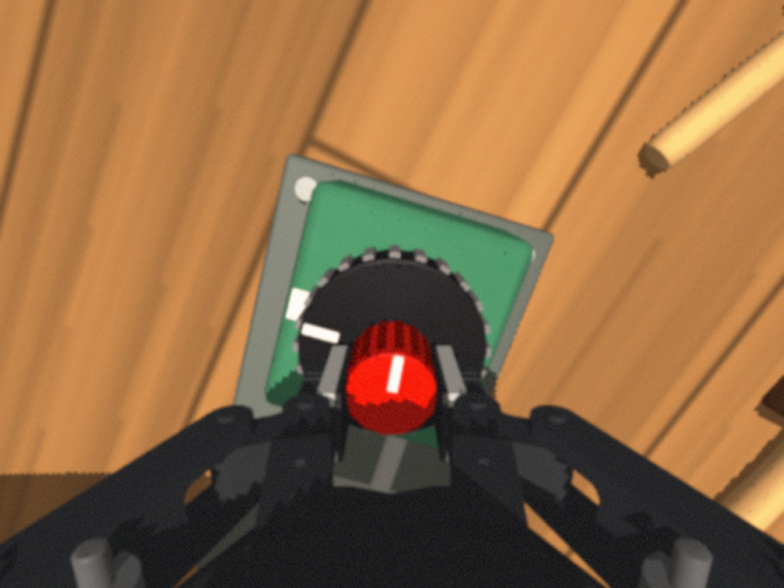

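View pics/c15.png

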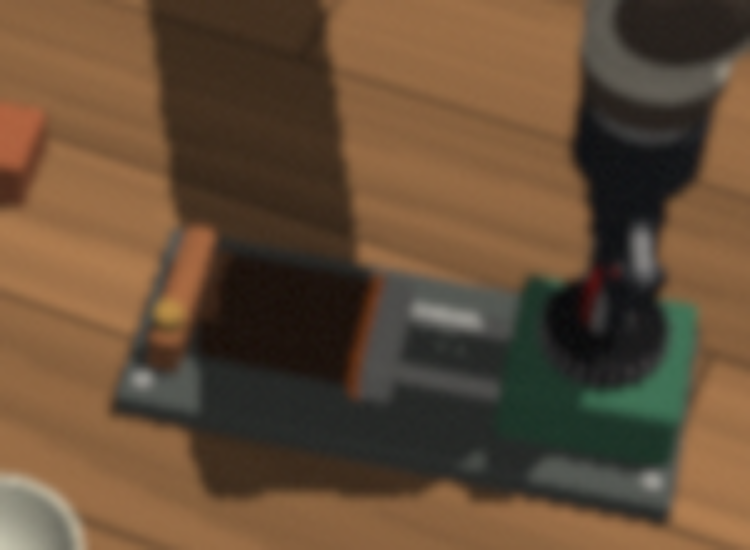

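The jaw is now pushing the mould towards the fence. The knob is at about 84°, and the ring mark is still opposite the head mark. I'll go on in small steps.

```bash
for i in 1 2 3 4; do python3 -m handwheel '[[1,0,0,0,-1],[1,0,0,0,-2],[1,0,0,0,-3]]'>/dev/null; python3 t.py; done
```

```text
yaw 23.74 T [-0.515  0.393  0.244] F [-2.  -3.1  3.7] p [0.4931 0.2548 0.1054] op 0.0286
yaw 20.67 T [-0.52   0.405  0.212] F [-1.4 -2.3  2.4] p [0.4931 0.2548 0.1054] op 0.0285
yaw 17.59 T [-0.588  0.463  0.202] F [-2.1 -3.1  2.9] p [0.493  0.2547 0.1054] op 0.0285
yaw 14.51 T [-0.58   0.48   0.238] F [-3.3 -2.7  2.9] p [0.493  0.2547 0.1054] op 0.0288
```

```bash
for i in 1 2 3; do python3 -m handwheel '[[1,0,0,0,-0.7],[1,0,0,0,-1.4],[1,0,0,0,-2]]'>/dev/null; python3 t.py; done
python3 - <<'E'
from h import *
c=viewer.camera("scene"); crop(c,"pics/c16.png",260,205,80,55,9)
E
```

```text
yaw 12.46 T [-0.604  0.478  0.239] F [-2.4 -2.9  3.2] p [0.4929 0.2547 0.1054] op 0.0282
yaw 10.4 T [-0.616  0.551  0.253] F [-2.7 -2.3  3.8] p [0.4929 0.2547 0.1054] op 0.0283
yaw 8.35 T [-0.562  0.604  0.221] F [-4.1 -3.1  3.3] p [0.4928 0.2547 0.1053] op 0.0283
```

View pics/c16.png

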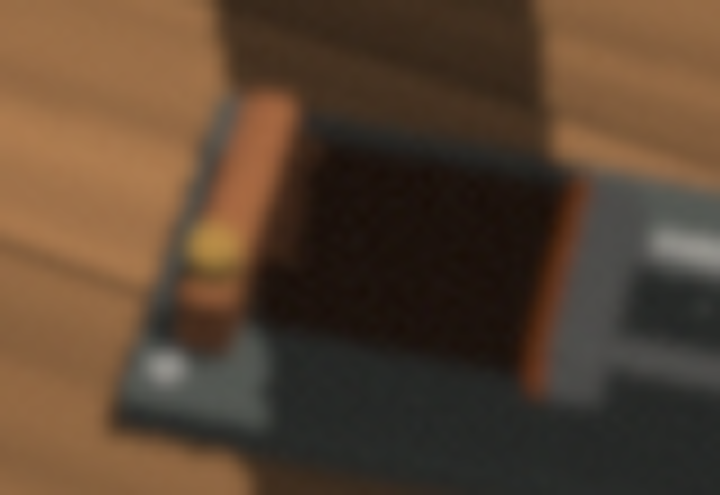

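```bash
for i in 1 2 3; do python3 -m handwheel '[[1,0,0,0,-0.7],[1,0,0,0,-1.4],[1,0,0,0,-2]]'>/dev/null; python3 t.py; done
```

```text
yaw 6.27 T [-0.562  0.631  0.225] F [-3.6 -3.1  2.7] p [0.4928 0.2547 0.1054] op 0.0283
yaw 4.21 T [-0.6    0.657  0.226] F [-4.2 -3.7  4.1] p [0.4927 0.2547 0.1054] op 0.0285
yaw 2.15 T [-0.616  0.659  0.156] F [-3.7 -3.4  4.1] p [0.4926 0.2547 0.1054] op 0.0286
```

```bash
for i in 1 2; do python3 -m handwheel '[[1,0,0,0,-0.7],[1,0,0,0,-1.4],[1,0,0,0,-2]]'>/dev/null; python3 t.py; done
```

```text
yaw 0.09 T [-0.619  0.714  0.213] F [-3.5 -2.7  3.2] p [0.4926 0.2547 0.1054] op 0.0282
yaw -1.97 T [-0.614  0.684  0.228] F [-4.2 -3.5  3.6] p [0.4926 0.2547 0.1054] op 0.028
```

```bash
for i in 1 2; do python3 -m handwheel '[[1,0,0,0,-0.7],[1,0,0,0,-1.4],[1,0,0,0,-2]]'>/dev/null; python3 t.py; done
```

```text
yaw -4.03 T [-0.573  0.666  0.231] F [-4.6 -3.8  2.3] p [0.4925 0.2547 0.1053] op 0.0286
yaw -6.09 T [-0.567  0.665  0.249] F [-4.5 -2.8  3.2] p [0.4925 0.2547 0.1054] op 0.028
```

```bash
for i in 1 2; do python3 -m handwheel '[[1,0,0,0,-0.5],[1,0,0,0,-1],[1,0,0,0,-1.5]]'>/dev/null; python3 t.py; done; python3 - <<'E'
from h import *
c=viewer.camera("scene"); crop(c,"pics/c17.png",260,205,80,55,9)
E
```

```text
yaw -7.63 T [-0.518  0.726  0.191] F [-4.2 -3.   3.8] p [0.4924 0.2547 0.1054] op 0.0285
yaw -9.18 T [-0.636  0.739  0.197] F [-3.4 -2.8  3.6] p [0.4924 0.2547 0.1053] op 0.0285
```

View pics/c17.png

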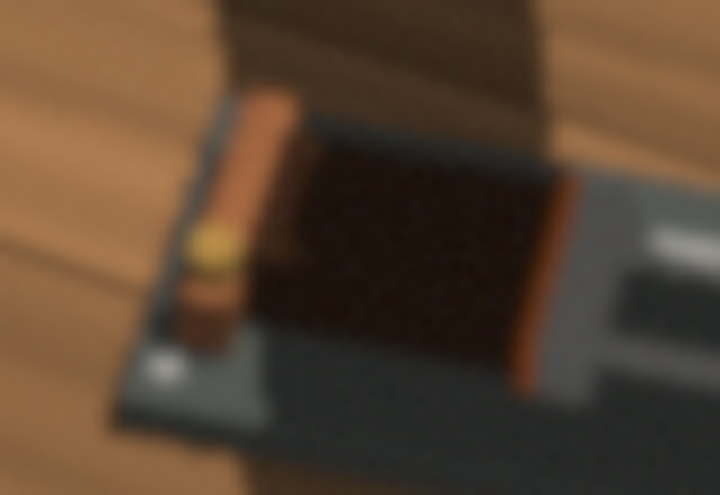

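```bash
for i in 1 2; do python3 -m handwheel '[[1,0,0,0,-0.5],[1,0,0,0,-1],[1,0,0,0,-1.5]]'>/dev/null; python3 t.py; done
```

```text
yaw -10.76 T [-0.658  0.69   0.24 ] F [-3.3 -2.9  3.6] p [0.4923 0.2547 0.1054] op 0.0281
yaw -12.3 T [-0.711  0.702  0.239] F [-4.8 -3.2  3.4] p [0.4923 0.2547 0.1053] op 0.0285
```

```bash
for i in 1 2; do python3 -m handwheel '[[1,0,0,0,-0.5],[1,0,0,0,-1],[1,0,0,0,-1.5]]'>/dev/null; python3 t.py; done
```

```text
yaw -13.84 T [-0.687  0.662  0.324] F [-4.7 -3.1  2.8] p [0.4923 0.2547 0.1053] op 0.0284
yaw -15.38 T [-0.647  0.642  0.38 ] F [-4.7 -3.5  3.5] p [0.4922 0.2548 0.1054] op 0.0285
```

```bash
python3 -m handwheel '[[1,0,0,0,-0.3],[1,0,0,0,-0.6],[1,0,0,0,-0.9]]'>/dev/null; python3 t.py
```

```text
yaw -16.3 T [-0.658  0.649  0.397] F [-3.6 -3.6  3.5] p [0.4922 0.2547 0.1054] op 0.0285
```

The torque went from about 0.22 N m free-running to 0.40, a rise of about 0.17 N m, so roughly 13–14 N on the pad. That is clearly stiff, so I'll stop, let go and retreat upwards.

```bash
python3 -m handwheel '[[0.7,0,0,0,0],[0.3,0,0,0,0],[0,0,0,0,0],[0,0,0,0,0],[0,0,0,0,0]]'; python3 t.py; python3 -m handwheel '[[0,0,0,0.01,0],[0,0,0,0.03,0],[0,0,0,0.07,0],[0,0,0,0.11,0],[0,0,0,0.15,0]]'; python3 -m handwheel '[[0,0.01,-0.04,0,8],[0,0.02,-0.08,0,16],[0,0.02,-0.12,0,24],[0,0.02,-0.12,0,26],[0,0.02,-0.12,0,26]]'; python3 - <<'E'
from h import *
c=viewer.camera("wrist"); crop(c,"pics/w18.png",0,0,560,420,1.4); crop(c,"pics/w18b.png",190,10,180,300,2)
c=viewer.camera("scene"); crop(c,"pics/c18.png",250,200,150,80,5)
E
```

```text
time: 20.8
ee_pos: [0.4924, 0.2549, 0.1053]
tcp_rot: [180.0, 0.5, -16.3]
wrist_force: [0.5, -0.0, -0.5]
opening: 0.0835
yaw -16.31 T [-0.003  0.064 -0.06 ] F [ 0.5 -0.  -0.5] p [0.4924 0.2549 0.1053] op 0.0835
time: 21.3
ee_pos: [0.4922, 0.2548, 0.2577]
tcp_rot: [180.0, 0.5, -16.3]
wrist_force: [0.3, 0.4, 0.8]
opening: 0.0856
time: 21.8
ee_pos: [0.5124, 0.1338, 0.2587]
tcp_rot: [-180.0, 0.4, 9.6]
wrist_force: [0.5, 0.6, -0.5]
opening: 0.0852
```

View pics/w18.png

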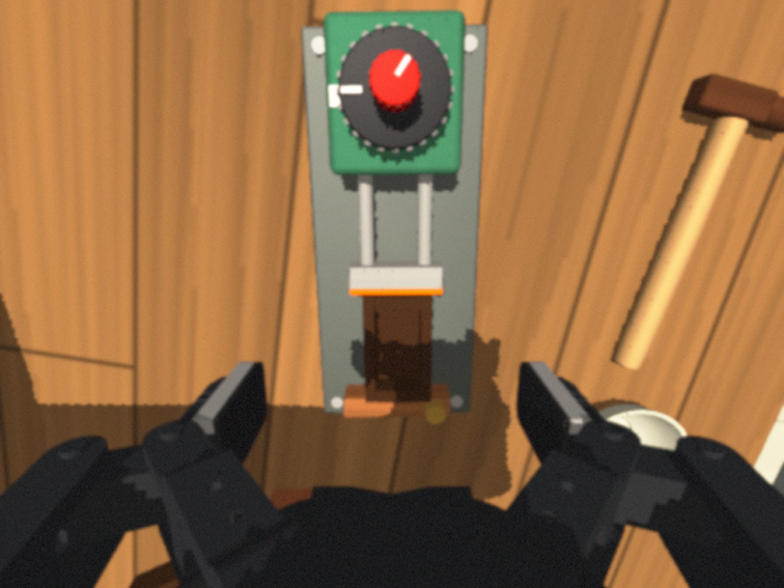

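View pics/c18.png

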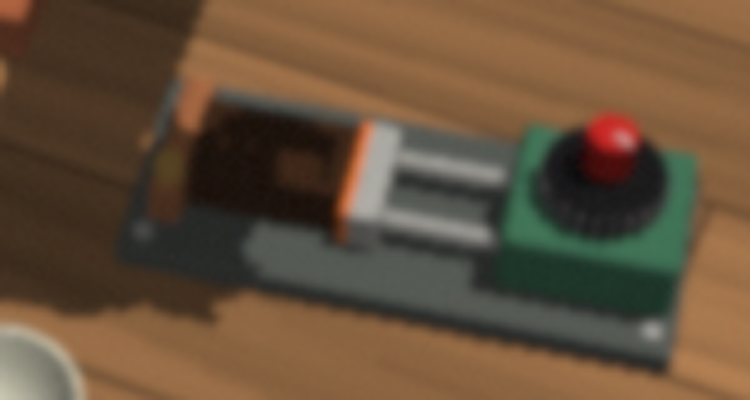

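The wrist view shows the mould (398,350) flush between the pad (396,291) and the fence (396,400). I'll check the ring angle and the knob angle against the start.

```bash
python3 - <<'E'
from h import *
c=viewer.camera("wrist"); crop(c,"pics/w19.png",225,0,110,125,5.6)
E
```

```text
(no output)
```

View pics/w19.png

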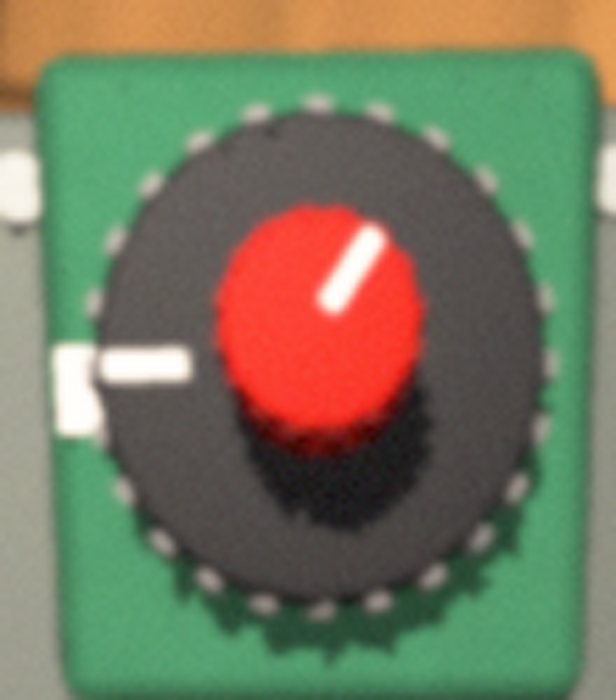

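```bash
python3 - <<'E'
from h import *
c=viewer.camera("wrist"); P=lambda u,v,z:pt(c,225+u/5.6,v/5.6,z)[:2]
k=P(321.5,357,.0935); ang=lambda a,b:np.degrees(np.arctan2(*(a-b)[::-1]))
print("ring centre",k,"mark dir",ang(P(103,367,.0935),P(190,364,.0935)),"from centre",ang(P(147,366,.0935),k))
print("knob mark dir",ang(P(375,232,.1275),P(330,306,.1275)), "head edge",ang(P(595,62,.07),P(45,64,.07)))
# start view pixels use camera then: origin/orient approx
c=dict(c,origin=np.array([0.49980451,0.21780424,0.40152466]),orientation=np.array([164.17,0,10.1]))
P=lambda u,v,z:pt(c,225+u/5.6,20+v/5.6,z)[:2]
k=P(314,333,.0935); print("start mark dir",ang(P(98,341,.0935),P(185,341,.0935)),"from centre",ang(P(141,341,.0935),k),"knob",ang(P(212,310,.1275),P(300,310,.1275)),"head",ang(P(583,40,.07),P(38,40,.07)))
E
python3 -c "
from workcell import job_done; print(job_done())"
```

```text
ring centre [0.49383342 0.25771234] mark dir -168.7127296473428 from centre -167.81992305155896
knob mark dir 65.85602073043397 head edge 9.606931292455334
start mark dir -169.89999999999998 from centre -167.44758190420956 knob -169.9 head 10.100000000000005
the job is handed in; nothing more can be done
None
```

The mould is in the bench clamp, held against the fence, and I handed the job in at about 22 s with the gripper open and clear. No verdict came back.

- **Placing:** I took the mould-like box farthest to the robot's left. I set it flat on the bed with the pocket up and its length from fence to jaw. By my measurement it is within about 1 mm of midway. Then I let go.
- **Clamping:** I turned only the red knob, clockwise by about 127° (2.2 rad by the tool's turn). The torque held near 0.22 N m with single-reading noise of up to about ±0.04 (one low reading of 0.16), then rose to 0.32, 0.38 and 0.40 N m. I stopped there and opened the gripper.
- **Load on the pad:** The torque rise suggests about 14 N, which is below the 16 N push-back limit. The jaw travel past contact suggests less, roughly 8–12 N. The two do not quite agree, but both are below the 28 N that would drive the ring.
- **Last checks:**
  - The final pictures show the mould flush between the pad and the fence.
  - The ring mark measured -167.8° against -167.4° at the start, within measuring error.
  - The knob's mark read about 124° of turn against 127° by the tool. I put that down to reading the picture, but a small push-back or slip can't be ruled out.
- **Other things on the table:** I did not touch any of them on purpose. I did not check their final positions separately.

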